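Raise the finishing booth's sash and stack the drying tray inside

TASK

Push the finishing booth's counterbalanced sash up by the lip under its edge until its lower edge is level with the red clip on the post, and leave it there. Then carry the plywood tray with the blue fin, kept level, in under the raised sash and stack it on the tray inside so that all four pins drop fully into the corner sockets. Let go, and leave the other tray and everything else on the bench and in the booth where it stands.

Things in the scene. Friction and masses are not known exactly. Their poses are not given: they have to be found in the camera images.
- sash (a joint): upward travel of the sash, m; 0 is shut (lower edge 20 mm above the bench), largest 0.33. The sash is counterbalanced: it stays where it is left, and takes roughly 4 to 9 N to push up.
- sash_edge (a point): middle of the sash's lower edge (clear panel, 424 mm wide, 255 high, yellow lower rail). x points into the booth, square to the sash; y left along it; z up. A yellow lip, 380 mm long, 5 thick, runs along the rail on the robot's side: from the edge it slopes out and up at 30 degrees; its free edge is 29 mm in front (-x) and 16 to 20 mm above this point. Push up under the lip.
- mark_point (a point): middle of the red height mark, an 8 mm high clip round the left-hand (+y) guide post of the sash, 229 mm to the side of the sash's middle. It is only a mark: it does not stop the sash. Axes as the booth's. Both guide posts are 30 mm square and 630 mm high, with a beam across their tops; keep arm and tray clear of them.
- socket_plane (a point): centre of the lower tray, level with the tops of its four black corner blocks, 44 mm above its underside. 90 (x) by 150 mm (y), 1.8 kg, loose on the booth's 4 mm floor, behind the sash. Square sockets 15.5 mm wide, 18 deep, at x = +-32, y = +-62 mm. x points into the booth. The booth is 424 mm wide inside, centred on the sash; thin bars overhead at 346 mm.
- tray_center (a point): centre of the loose plywood tray, 36 mm above its pin tips: 90 (x) by 150 (y) by 72 mm high, 0.28-0.52 kg. Pins 9 mm thick, 12 long under it at x +-32, y +-62. Deck's top 16 mm, rim 6 mm below this point. Blue fin to grip: 74 long in x, 14 thick in y, up to 36 mm above. Knobs at x 20, y +-48, 28 wide, 12 high above. Home: 24 mm above the block tops. x points away from the robot to 20 deg.
- glue_center (a point): centre of a white glue bottle, 56 mm thick, 170 mm high, standing on the bench before the booth; not to be disturbed
- varnish_center (a point): centre of an amber varnish jar, 64 mm thick, 100 mm high, standing in the booth beside the lower tray; not to be disturbed
- organiser_center (a point): centre of a green open parts box with hardware, 110 (x) by 150 (y) by 55 mm high, on the bench; not to be disturbed
- sander_center (a point): centre of a black and cork sanding block, 110 (x) by 65 (y) by 36 mm high, lying on the bench; not to be disturbed
- mallet_mid (a point): middle of a hammer 220 mm long lying on the bench along its x axis, no more than 45 mm high; not to be disturbed
- oilcan_center (a point): centre of a red can, 90 mm thick, 110 mm high, standing on the bench; not to be disturbed
- driver_mid (a point): middle of a screwdriver 200 mm long lying on the bench along its x axis, about 30 mm high; not to be disturbed
Not all that is in view belongs to the job. Leave any purple or turquoise look-alike of the part that bears socket_plane alone.

How it is judged:
By the outcome, as a careful person would: the job done as asked, in the order asked, and still so for the second after the job is handed in, with the robot touching nothing.
It also fails if it takes over 64 s, if anything falls off the work surface, if the arm or the gripper's body presses on something with over 40 N, if the wrist force passes 120 N, or if a joint passes its speed limit or range.

ROBOT

A 6-joint arm with a two-finger parallel gripper is mounted at the origin on the work surface. World frame = base frame: x ahead of the robot, y to its left, z up, the work surface at z = 0. Lengths are in m, angles in rad, forces in N, time in s.
With the tool pointing down it reaches from about 0.3 to 0.85 m from the base axis. Payload 4.2 kg.
Tool frame: the origin (TCP) lies at the very end of the fingers, on their centre line; the grasp point (between the pads) lies ctrl.grip_depth behind it (ctrl.grip_depth is the distance from the TCP to the grasp point, in m); z points along the fingers, y is the line along which they close (so a half turn about z gives the same grasp; the last joint's range is limited). The gripper opens to 91 mm and grips with 3 to 60 N. Pads are 32 mm wide; open, the fingers measure 118 mm over their backs; the gripper's body (76 mm by 178 mm) begins 60 mm behind the grasp point.
Start: joints at [-1.143, 0.32, 1.565, -0, 1.257, -0.02], TCP at [0.249, -0.518, 0.214] pointing down, gripper open.
Joint ranges: [-3.11, 3.11], [-0.84, 2.01], [0.21, 2.61], [-1.34, 4.49], [0.05, 2.63], [-2.56, 2.56]. Speed limits (rad/s): [2.57, 2.57, 3.14, 3.14, 3.14, 3.14].

INTERFACE

Orientations are given as a unit quaternion [x, y, z, w].
In Python, from bench import ctrl gives the robot as it stands. The module is installed in compiled form; this text tells all that it offers. Calls block until the motion is done:
- ctrl.move_to(position, orientation): joint-space move of the TCP to a pose.
- ctrl.servo_line(position, frame=None, speed=0.15, f_stop=None): straight line of the TCP; frame=None keeps the orientation; speed is the mean speed in m/s. With f_stop (N) it stops when the force on the tool has changed by that much, and returns True; else False.
- ctrl.goto_joints(angles): joint-space move.
- ctrl.let_go() and ctrl.close_gripper(squeeze=None): open the fingers fully, or close them until they stop; squeeze is the grip in N (None keeps the last).
- ctrl.hold(seconds).
- ctrl.inverse_kinematics(position, orientation): joint angles nearest the present ones, or None.
- ctrl.state(): the state.
- ctrl.snapshot(name): name is "side" or "top"; returns the picture (420x560x3 uint8, blue, green, red); there is no depth.
- ctrl.camera_info(name): a dict with "fx", "fy", "cx", "cy" (pixels), "R" (3x3) and "t" (3): a world point X has camera coordinates R X + t. Camera axes: x right, y down, z forward; pixel columns grow to the right and rows downward; lengths in m; the calibration is good to about 2 mm. A picture is of the moment at which its call begins. camera_info takes no time and is no camera call.
A pose or a line that the arm cannot do raises ctrl.PlanningError and nothing moves.
- ctrl.finish_job(): hands the job in; it is judged then, once.
The state is a dict: "time_s": time; "joints": joint angles; "joint_velocities": joint speeds; "joint_efforts": joint torques, N m; "position": TCP position; "orientation": TCP orientation; "force": force on the tool from outside, world axes, zero at the start; "ft_torque": the same for the moment, N m; "finger_gap": finger opening in m; "finger_force": force on a finger pad.
Only numpy, scipy, OpenCV 4.12 (cv2) and the standard library are available. Lean on these libraries where they do the work, as an engineer would, in place of code of your own. Each camera call takes 0.05 s, during which the arm holds its last target. There are 200 camera calls.

## Working session

There is one attempt and no reset: what is moved stays moved. The work goes in short steps, each a Python script; the robot and the scene stay as the last script left them, time stands still between calls to the robot, and variables do not carry over. Pictures are saved under pics/ and viewed, at most 13 in all, crops included, and the job is handed in when it is done.

```bash
mkdir -p pics; python3 - <<'E'
from bench import ctrl
import cv2,numpy as np
np.set_printoptions(precision=4,suppress=True)
for n in("side","top"):
    im=ctrl.snapshot(n);cv2.imwrite(f"pics/{n}0.png",im)
    c=ctrl.camera_info(n);print(n,c["fx"],c["fy"],c["cx"],c["cy"]);print(np.array(c["R"]),np.array(c["t"]), -np.array(c["R"]).T@c["t"])
s=ctrl.state();print(s["time_s"],s["orientation"],s["finger_gap"],ctrl.grip_depth)
E
```

```text
side 398.77934851691447 398.77934851691447 274.2243080357104 207.80820414544343
[[-0.7707 -0.6372 -0.0038]
 [-0.4872  0.593  -0.6411]
 [ 0.4108 -0.4923 -0.7674]] [0.3323 0.3754 1.0783] [-0.004   0.52    1.0695]
top 478.92604008560244 478.92604008560244 283.81942461391526 210.0124782258245
[[ 0.0064 -0.9998  0.0166]
 [-0.9854 -0.0091 -0.17  ]
 [ 0.1701 -0.0152 -0.9853]] [-0.0561  0.4977  1.5208] [ 0.2321 -0.0284  1.584 ]
0.1 [ 0.975   0.222  -0.0002 -0.0008] 0.09110638563829866 0.0188
```

View pics/side0.png

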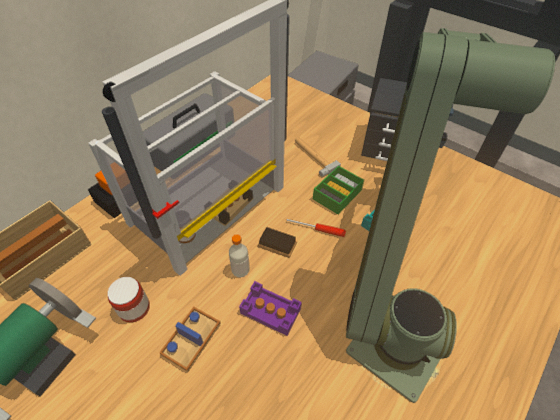

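View pics/top0.png

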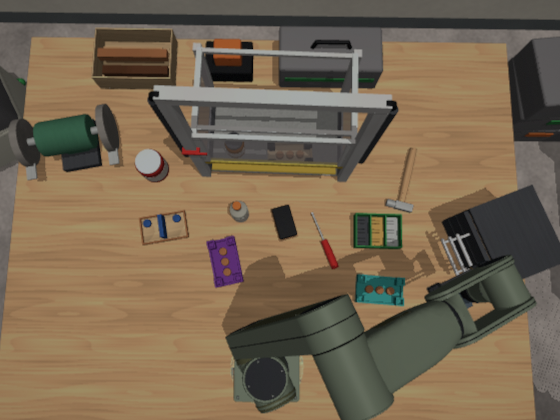

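The side view shows the sash lip from (183,233) to (276,167), the red clip at (165,208) and the blue-fin tray at (190,338). The top view has the tray at (164,227), the booth at (275,150) and the lip along row 167.

Tray look-alikes are purple (225,260), turquoise (380,290) and the one inside the booth behind the sash (288,152 top). The booth one fits socket_plane, so I'll confirm it in an enlarged crop.

```bash
python3 - <<'E'
import cv2,numpy as np
t=cv2.imread("pics/top0.png");s=cv2.imread("pics/side0.png")
a=cv2.resize(t[90:182,180:380],None,fx=4,fy=4,interpolation=cv2.INTER_CUBIC) #368x800
b=cv2.resize(s[155:275,155:290],None,fx=1.9,fy=1.9,interpolation=cv2.INTER_CUBIC)
c=cv2.resize(s[300:375,150:230],None,fx=3,fy=3,interpolation=cv2.INTER_CUBIC)
d=cv2.resize(t[205:250,130:200],None,fx=3.9,fy=3.9,interpolation=cv2.INTER_CUBIC)
o=np.zeros((600,800,3),np.uint8);o[:368]=a
for im,x in((b,0),(c,260),(d,515)): 
    h=min(im.shape[0],232);w=min(im.shape[1],800-x);o[368:368+h,x:x+w]=im[:h,:w]
cv2.imwrite("pics/crop1.png",o)
E
```

```text
(no output)
```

View pics/crop1.png

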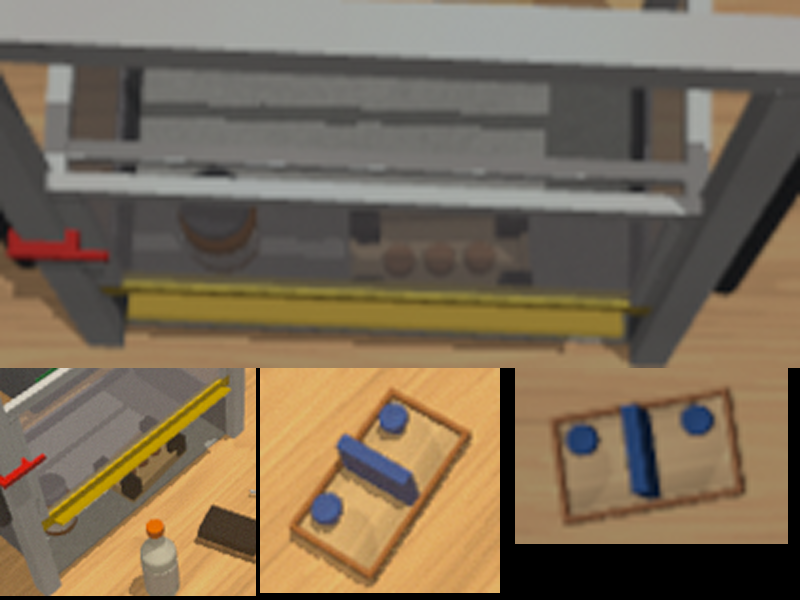

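The crop confirms the booth tray with black corner blocks, at about (290,151) in the top view, directly behind the sash. The jar is at (234,147). The fin tray has its knobs on its far side. Next I measure.

```bash
cat > h.py <<'E'
import cv2,numpy as np
from scipy.spatial.transform import Rotation as Ro
from bench import ctrl
np.set_printoptions(precision=4,suppress=True)
C={n:ctrl.camera_info(n) for n in("side","top")}
def ray(n,p):
    c=C[n];R=np.array(c["R"]);o=-R.T@np.array(c["t"])
    return o,R.T@np.array([(p[0]-c["cx"])/c["fx"],(p[1]-c["cy"])/c["fy"],1.])
def onplane(n,p,nn,d):
    o,r=ray(n,p);nn=np.array(nn,float);return o+r*(d-nn@o)/(nn@r)
def onz(n,p,z): return onplane(n,p,[0,0,1],z)
def tri(ps,pt):
    o,r=ray("side",ps);q,s=ray("top",pt)
    k=np.linalg.lstsq(np.c_[r,-s],q-o,rcond=None)[0];a=o+r*k[0];b=q+s*k[1]
    return (a+b)/2,np.linalg.norm(a-b)
def proj(n,X):
    c=C[n];v=np.array(c["R"])@X+c["t"];return np.array([c["fx"]*v[0]/v[2]+c["cx"],c["fy"]*v[1]/v[2]+c["cy"]])
def mask(im,h0,h1,s=90,v=50,roi=None):
    m=cv2.inRange(cv2.cvtColor(im,cv2.COLOR_BGR2HSV),(h0,s,v),(h1,255,255))
    if roi: z=np.zeros_like(m);x0,x1,y0,y1=roi;z[y0:y1,x0:x1]=255;m&=z
    return m
def quat(yaw,th):   # tool pitched th below horizontal, heading yaw
    f=np.array([np.cos(yaw),np.sin(yaw),0]);u=np.array([0,0,1.]);z=np.cos(th)*f-np.sin(th)*u;x=np.sin(th)*f+np.cos(th)*u
    return Ro.from_matrix(np.c_[x,np.cross(z,x),z]).as_quat()
E
python3 - <<'E'
from h import *
t=cv2.imread("pics/top0.png");s=cv2.imread("pics/side0.png")
def pts(m): y,x=np.nonzero(m);return np.c_[x,y].astype(np.float32)
# lip
for n,im,roi in(("top",t,(200,345,155,180)),("side",s,(170,285,155,245))):
    p=pts(mask(im,20,34,120,80,roi));b=cv2.boxPoints(cv2.minAreaRect(p));print(n,"lip box",b.tolist(),len(p))
    for q in b: print("  z.038",onz(n,q,.038)," z.02",onz(n,q,.02))
# clip
for n,im,roi in(("top",t,(170,215,140,165)),("side",s,(145,190,195,222))):
    m=mask(im,0,8,150,80,roi)|mask(im,172,180,150,80,roi);p=pts(m);print(n,"clip",p.min(0),p.max(0),p.mean(0),len(p))
    for r in m[roi[2]:roi[3],roi[0]:roi[1]]: print("".join(".#"[v>0] for v in r))
# fin tray
for n,im,roi in(("top",t,(138,190,208,248)),("side",s,(160,222,305,370))):
    nn,l,st,ce=cv2.connectedComponentsWithStats(mask(im,100,130,110,40,roi))
    for i in range(1,nn):
        if st[i,4]>15: print(n,"blue",st[i],ce[i],onz(n,ce[i],.048 if st[i,4]<130 else .066))
for q in((555,423),(727,390),(743,493),(568,523)): print("rim",onz("top",(130+(q[0]-515)/3.9,205+(q[1]-368)/3.9),.03))
# lower tray (block outer corners on crop)
for q in((349,210),(527,214),(530,276),(349,272)): print("low",onz("top",(180+q[0]/4,90+q[1]/4),.048))
print("jar",onz("top",(180+215/4,90+205/4),.104)); print("glue",onz("top",(236,205),.17),tri((237,239),(236,205)))
for q in((127,347),(632,362),(664,362),(90,345)): print("post foot",onz("top",(180+q[0]/4,90+q[1]/4),0))
E
```

```text
top lip box [[209.69134521484375, 169.1275177001953], [210.056640625, 159.5084686279297], [337.0633544921875, 164.3314971923828], [336.69805908203125, 173.95054626464844]] 1204
  z.038 [0.6344 0.1945 0.038 ]  z.02 [0.639  0.1971 0.02  ]
  z.038 [0.6673 0.1943 0.038 ]  z.02 [0.6724 0.1969 0.02  ]
  z.038 [ 0.6554 -0.229   0.038 ]  z.02 [ 0.6603 -0.2313  0.02  ]
  z.038 [ 0.6224 -0.2274  0.038 ]  z.02 [ 0.6269 -0.2297  0.02  ]
side lip box [[174.04766845703125, 234.97584533691406], [273.3283996582031, 156.87501525878906], [301.2668762207031, 192.3900604248047], [201.98614501953125, 270.49090576171875]] 1206
  z.038 [0.7232 0.1485 0.038 ]  z.02 [0.7359 0.142  0.02  ]
  z.038 [ 0.7103 -0.3325  0.038 ]  z.02 [ 0.7228 -0.3474  0.02  ]
  z.038 [ 0.5199 -0.2553  0.038 ]  z.02 [ 0.5291 -0.2689  0.02  ]
  z.038 [0.5594 0.1828 0.038 ]  z.02 [0.5692 0.1769 0.02  ]
top clip [182. 147.] [206. 154.] [192.0177 151.8319] 113Traceback (most recent call last):
  File "<stdin>", line 11, in <module>
  File "<stdin>", line 11, in <genexpr>
TypeError: string indices must be integers, not 'numpy.bool'
```

```bash
python3 - <<'E'
from h import *
t=cv2.imread("pics/top0.png");s=cv2.imread("pics/side0.png")
def pts(m): y,x=np.nonzero(m);return np.c_[x,y].astype(np.float32)
for q in((127,320),(626,335)): print("lip free",onz("top",(180+q[0]/4,90+q[1]/4),.038))
m=mask(t,20,34,120,80,(215,333,155,180)); xs=np.arange(216,332); lo=[np.nonzero(m[:,x])[0].max()+.5 for x in xs]
k=np.polyfit(xs,lo,1); a,b=[onz("top",(x,np.polyval(k,x)),.038) for x in(216,331)];print("free edge line",a,b,"yaw",np.arctan2(-(a-b)[0],(a-b)[1]))
# clip
for n,im,roi in(("top",t,(175,212,144,158)),("side",s,(145,190,195,222))):
    m=mask(im,0,8,150,80,roi)|mask(im,172,180,150,80,roi);p=pts(m);print(n,"clip",p.min(0),p.max(0),p.mean(0),len(p))
    for r in m[roi[2]:roi[3],roi[0]:roi[1]]: print("".join("#" if v else "." for v in r))
for n,im,roi in(("top",t,(138,190,208,248)),("side",s,(160,222,305,370))):
    nn,l,st,ce=cv2.connectedComponentsWithStats(mask(im,100,130,110,40,roi))
    for i in range(1,nn):
        if st[i,4]>15: print(n,"blue",st[i],ce[i],onz(n,ce[i],.048 if st[i,4]<100 else .066))
for q in((555,423),(727,390),(743,493),(568,523)): print("rim",onz("top",(130+(q[0]-515)/3.9,205+(q[1]-368)/3.9),.03))
for q in((349,210),(527,214),(530,276),(349,272)): print("low",onz("top",(180+q[0]/4,90+q[1]/4),.048))
print("jar",onz("top",(180+215/4,90+205/4),.104)); print("glue",onz("top",(236,205),.17),tri((237,239),(236,205)))
for q in((127,347),(632,362),(664,362),(90,345)): print("post foot",onz("top",(180+q[0]/4,90+q[1]/4),0))
E
```

```text
lip free [0.6315 0.1876 0.038 ]
lip free [ 0.623  -0.2267  0.038 ]
free edge line [0.6338 0.1736 0.038 ] [ 0.6228 -0.2084  0.038 ] yaw -0.02876662675580081
top clip [182. 147.] [206. 154.] [192.0177 151.8319] 113
.....................................
.....................................
.....................................
.......#.............................
.......##............####............
.......###...........####............
.......#########.....####............
.......##################............
.......##################............
.......#########################.....
.......#########################.....
.....................................
.....................................
.....................................
side clip [152. 200.] [178. 218.] [164.2171 209.2105] 152
.............................................
.............................................
.............................................
.............................................
.............................................
................................#............
.....................
[... 1173 characters left out ...]
 [190 313   8   7  46] [193.5217 315.8696] [0.4682 0.2999 0.048 ]
side blue [176 323  24  15  97] [187.2268 330.0722] [0.4516 0.3382 0.048 ]
side blue [168 343   9   8  56] [171.6786 346.2679] [0.4502 0.3935 0.048 ]
rim [0.466  0.4164 0.03  ]
rim [0.4953 0.274  0.03  ]
rim [0.4084 0.2571 0.03  ]
rim [0.3821 0.4008 0.03  ]
low [0.7252 0.0046 0.048 ]
low [ 0.7235 -0.1439  0.048 ]
low [ 0.67   -0.1462  0.048 ]
low [0.6718 0.0039 0.048 ]
jar [0.7102 0.1109 0.104 ]
glue [0.4902 0.0932 0.17  ] (array([0.4898, 0.0928, 0.1645]), np.float64(0.00315271544810637))
post foot [0.6177 0.1921 0.    ]
post foot [ 0.6091 -0.2364  0.    ]
post foot [ 0.6094 -0.2637  0.    ]
post foot [ 0.6191  0.2235 -0.    ]
```

```bash
python3 - <<'E'
from h import *
s=cv2.imread("pics/side0.png");t=cv2.imread("pics/top0.png")
a=cv2.resize(s[155:250,170:290],None,fx=5,fy=5,interpolation=cv2.INTER_CUBIC)
b=cv2.resize(t[150:180,200:350],None,fx=4,fy=4,interpolation=cv2.INTER_CUBIC)
o=np.zeros((600,600,3),np.uint8);o[:475]=a;o[480:600]=b;cv2.imwrite("pics/crop2.png",o)
for ps,pt in(((185.5,238),(211.75,170)),((276,168),(336.5,173.75))): print(tri(ps,pt))
print("clip front right corner", tri((178,201.5),(206.5,154)))
E
```

```text
(array([0.6053, 0.1742, 0.1529]), np.float64(0.008500044658282467))
(array([ 0.5982, -0.2133,  0.1393]), np.float64(0.0016746366892244579))
clip front right corner (array([0.6089, 0.1669, 0.3021]), np.float64(0.0007115715105286427))
```

View pics/crop2.png

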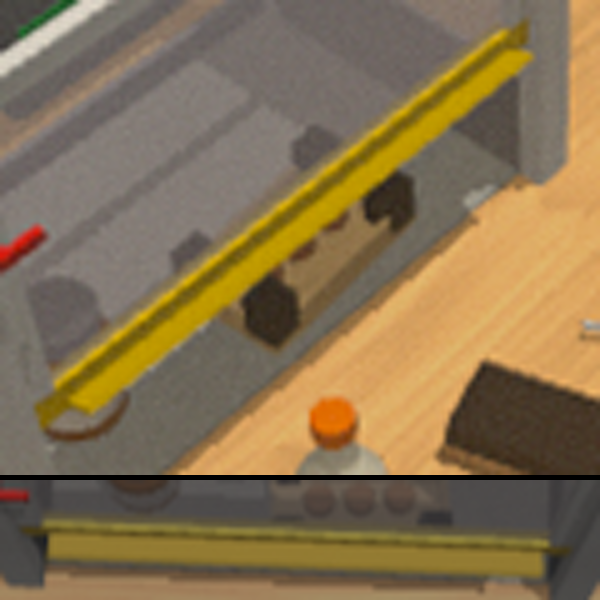

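```bash
python3 - <<'E'
from h import *
P=[tri((187.6,237.6),(211.8,169.8)),tri((276.4,166.6),(336.5,174.1))];print(P)
a,b=P[0][0],P[1][0];print(np.linalg.norm(a-b),"yaw",np.arctan2(-(a-b)[0],(a-b)[1]),"mid",(a+b)/2)
t=cv2.imread("pics/top0.png");m=mask(t,20,34,120,80,(215,333,155,180)); xs=np.arange(216,332); lo=[np.nonzero(m[:,x])[0].max()+.5 for x in xs]
k=np.polyfit(xs,lo,1); z=(a+b)[2]/2
a,b=[onz("top",(x,np.polyval(k,x)),z) for x in(216,331)];print("line",a,b,"yaw",np.arctan2(-(a-b)[0],(a-b)[1]))
yaw=np.arctan2(-(a-b)[0],(a-b)[1])
# IK check: push pose range
fwd=np.array([np.cos(yaw),np.sin(yaw),0]);mid=(P[0][0]+P[1][0])/2
for th in(20,30,40):
  for zz in(.08,.13,.2,.3):
    p=mid+fwd*.005; p[2]=zz
    print(th,zz,ctrl.inverse_kinematics(p,quat(yaw,np.radians(th))))
E
```

```text
[(array([0.6029, 0.1719, 0.1552]), np.float64(0.0026353379143508973)), (array([ 0.595 , -0.2119,  0.1486]), np.float64(0.0022783772310533473))]
0.38397495524386904 yaw -0.020674956495656066 mid [ 0.5989 -0.02    0.1519]
line [0.6042 0.1587 0.1519] [ 0.594  -0.1951  0.1519] yaw -0.028766626755800696
20 0.08 [-0.0782  0.6668  2.6008  3.0939  1.3476 -1.5772]
20 0.13 [-0.0782  0.4901  2.5671  3.0904  1.1374 -1.5662]
20 0.2 [-0.0782  0.2674  2.4917  3.0792  0.8398 -1.546 ]
20 0.3 [-0.0782  0.0281  2.3441  3.0355  0.4541 -1.4923]
30 0.08 [-0.0743  0.4848  2.5064  3.0911  0.897  -1.5621]
30 0.13 [-0.0743  0.3374  2.4588  3.0805  0.7023 -1.5469]
30 0.2 [-0.0743  0.1622  2.3706  3.0488  0.4396 -1.5096]
30 0.3 [-0.0743 -0.0173  2.2124  2.7658  0.1077 -1.2198]
40 0.08 [-0.0699  0.3706  2.3876  3.0746  0.4898 -1.5381]
40 0.13 [-0.0699  0.2532  2.3324  3.0405  0.3177 -1.5012]
40 0.2 [-0.0699  0.1176  2.2371  2.7872  0.0909 -1.2442]
40 0.3 [-0.0699 -0.0177  2.0723  0.1468  0.2171  1.4009]
```

The sash already stands partly raised, with its edge at about z=0.134. The lip's free edge middle is at (0.599,-0.02,0.152) and the clip is at about z=0.302. I'll push at y≈-0.08, which keeps the gripper body clear of the glue bottle.

```bash
cat >> h.py <<'E'
YAW=-0.027; F=np.array([np.cos(YAW),np.sin(YAW),0]); L=np.array([-F[1],F[0],0])
FREE=np.array([.5989,-.02,.1519])
def st(m=""):
    s=ctrl.state();print(m,"t",round(s["time_s"],2),"p",np.array(s["position"]),"f",np.array(s["force"]),"gap",round(s["finger_gap"],4));return s
E
python3 - <<'E'
from h import *
q=quat(YAW,np.radians(22)); base=FREE-.06*L
p0=base-.10*F;p0[2]=.32
ctrl.move_to(p0,q);ctrl.close_gripper(20);st("high")
p0[2]=.10;ctrl.servo_line(p0,speed=.2)
p1=base+.011*F;p1[2]=.10;print(ctrl.servo_line(p1,speed=.12,f_stop=8));st("under")
p1[2]=.16;print(ctrl.servo_line(p1,speed=.03,f_stop=2.5));s=st("contact")
cv2.imwrite("pics/side1.png",ctrl.snapshot("side"))
E
```

```text
high t 3.33 p [ 0.4973 -0.0773  0.32  ] f [1.1427 0.4586 0.5312] gap 0.0006Traceback (most recent call last):
  File "<stdin>", line 5, in <module>
bench.PlanningError: the arm cannot follow that straight line within its joint ranges
```

```bash
python3 - <<'E'
from h import *
base=FREE-.06*L
for th in(22,26,30,35):
  for z in(.10,.12,.31):
    r=[]
    for d in(-.08,-.06,-.04,-.02,.011):
      p=base+d*F;p[2]=z;j=ctrl.inverse_kinematics(p,quat(YAW,np.radians(th)));r.append(None if j is None else [round(float(j[i]),2) for i in(2,3,4)])
    print(th,z,r)
E
```

```text
22 0.1 [None, None, None, None, [2.54, 2.89, 1.14]]
22 0.12 [None, None, None, [2.6, 2.86, 1.13], [2.53, 2.88, 1.07]]
22 0.31 [[2.42, 2.3, 0.44], [2.39, 2.36, 0.43], [2.36, 2.42, 0.42], [2.33, 2.46, 0.41], [2.28, 2.52, 0.4]]
26 0.1 [None, None, None, [2.57, 2.86, 1.03], [2.5, 2.88, 0.97]]
26 0.12 [None, None, [2.6, 2.83, 0.99], [2.56, 2.85, 0.95], [2.49, 2.86, 0.9]]
26 0.31 [[2.37, 2.04, 0.34], [2.34, 2.11, 0.32], [2.31, 2.17, 0.31], [2.28, 2.22, 0.3], [2.23, 2.29, 0.29]]
30 0.1 [None, None, [2.57, 2.84, 0.89], [2.53, 2.85, 0.86], [2.46, 2.86, 0.81]]
30 0.12 [None, [2.6, 2.8, 0.84], [2.55, 2.81, 0.81], [2.51, 2.82, 0.78], [2.44, 2.84, 0.73]]
30 0.31 [[2.31, 1.65, 0.28], [2.28, 1.7, 0.26], [2.25, 1.76, 0.24], [2.22, 1.8, 0.23], [2.17, 1.85, 0.21]]
35 0.1 [[2.6, 2.77, 0.74], [2.56, 2.79, 0.71], [2.51, 2.8, 0.68], [2.47, 2.81, 0.65], [2.4, 2.82, 0.61]]
35 0.12 [[2.57, 2.73, 0.65], [2.53, 2.75, 0.63], [2.49, 2.76, 0.6], [2.45, 2.77, 0.58], [2.38, 2.78, 0.54]]
35 0.31 [[2.24, 1.07, 0.28], [2.21, 1.08, 0.26], [2.18, 1.08, 0.24], [2.15, 1.08, 0.23], [2.11, 1.07, 0.21]]
```

```bash
python3 - <<'E'
from h import *
base=FREE-.06*L
q=lambda a:quat(YAW,np.radians(a))
p=base-.06*F;p[2]=.12
ctrl.move_to(p,q(35));st("low")
p1=base+.011*F;p1[2]=.115;print(ctrl.servo_line(p1,frame=q(22),speed=.08,f_stop=8));st("under")
p1[2]=.16;print(ctrl.servo_line(p1,speed=.03,f_stop=2.5));s=st("contact")
cv2.imwrite("pics/side1.png",ctrl.snapshot("side"))
E
```

```text
low t 4.14 p [ 0.5378 -0.0784  0.1207] f [ 0.8525 -0.7207  0.3095] gap 0.0005
False
under t 5.18 p [ 0.6082 -0.0804  0.1158] f [ 0.0374 -0.5139  0.3021] gap 0.0004
True
contact t 5.88 p [ 0.6078 -0.0802  0.129 ] f [-0.4034 -0.2691 -0.5493] gap 0.0007
```

View pics/side1.png

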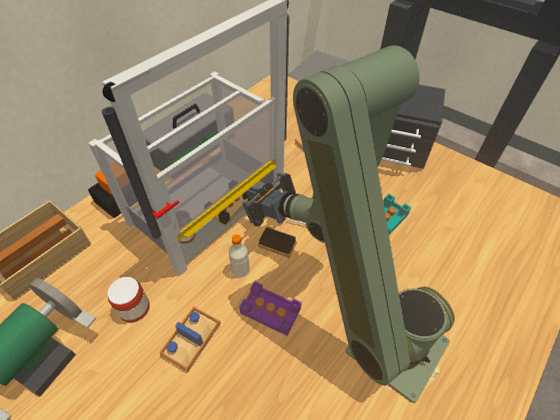

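The fingers are under the lip right of the middle, with contact at z≈0.129 as predicted. I'll push up most of the way and then measure against the clip.

```bash
python3 - <<'E'
from h import *
p=np.array(ctrl.state()["position"]);p[2]=.280
print(ctrl.servo_line(p,speed=.07,f_stop=25));st("up")
a=ctrl.snapshot("side");b=ctrl.snapshot("top");cv2.imwrite("pics/s2.png",a);cv2.imwrite("pics/t2.png",b)
A=cv2.resize(a[130:230,140:290],None,fx=5,fy=5,interpolation=cv2.INTER_CUBIC)[:,:750]
B=cv2.resize(b[130:162,175:375],None,fx=3.75,fy=3,interpolation=cv2.INTER_CUBIC)
cv2.imwrite("pics/crop3.png",np.vstack([A,B]))
E
```

```text
False
up t 8.26 p [ 0.6067 -0.08    0.2786] f [-6.4493 -1.0648 -5.4849] gap 0.0005
```

View pics/crop3.png

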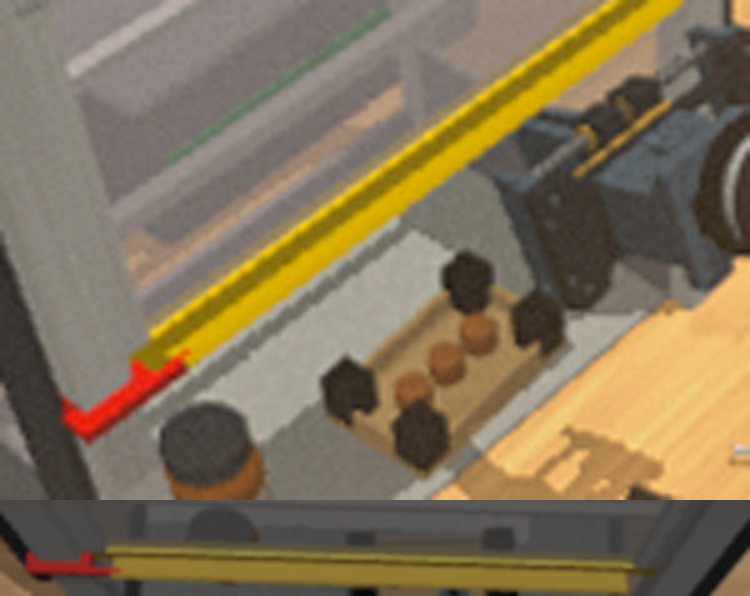

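The clip's front face runs from (158,218) to (177,203) in full-image side pixels. The lip's left end is now at about (179,203), just behind and below clip level. The lower tray and its four black blocks are now in clear view.

```bash
python3 - <<'E'
from h import *
S=lambda u,v:(140+u/5-.4,130+v/5-.4)
T=lambda u,v:(175+u/3.75-.4,130+(v-500)/3-.35)
print("clip L bottom",tri(S(90,441),T(28,574)))
print("clip R bottom",tri(S(187,366),T(115,576)))
print("lip L free",tri(S(197,366),T(112,577)))
a,b=cv2.imread("pics/s2.png"),cv2.imread("pics/t2.png")
# lip free edge line, both views: intersect side line with vertical plane found from top at assumed z, iterate
m=mask(b,20,34,120,80,(207,340,140,165));xs=np.arange(210,335);kt=np.polyfit(xs,[np.nonzero(m[:,x])[0].max()+.5 for x in xs],1)
m=mask(a,20,34,120,80,(180,260,130,210));xs2=np.arange(184,236);ks=np.polyfit(xs2,[np.nonzero(m[:,x])[0].max()+.5 for x in xs2],1)
print(kt,ks)
def plane(n,k,u0,u1):
    o,r=ray(n,(u0,np.polyval(k,u0)));_,s=ray(n,(u1,np.polyval(k,u1)));N=np.cross(r,s);N/=np.linalg.norm(N);return N,N@o
n1,d1=plane("top",kt,210,334);n2,d2=plane("side",ks,184,235)
for y in(.17,-.02,-.1):print("lip free line at y",y,np.linalg.solve(np.array([n1,n2,[0,1,0]]),[d1,d2,y]))
a0,b0=cv2.imread("pics/side0.png"),cv2.imread("pics/top0.png")
m=mask(b0,20,34,120,80,(215,333,155,180));xs=np.arange(216,332);kt=np.polyfit(xs,[np.nonzero(m[:,x])[0].max()+.5 for x in xs],1)
m=mask(a0,20,34,120,80,(170,285,155,245));xs2=np.arange(192,272);ks=np.polyfit(xs2,[np.nonzero(m[:,x])[0].max()+.5 for x in xs2],1)
n1,d1=plane("top",kt,216,331);n2,d2=plane("side",ks,192,271)
for y in(.17,-.02,-.1):print("before: at y",y,np.linalg.solve(np.array([n1,n2,[0,1,0]]),[d1,d2,y]))
E
```

```text
clip L bottom (array([0.6074, 0.2343, 0.3022]), np.float64(0.0011207993445934566))
clip R bottom (array([0.6069, 0.1708, 0.3018]), np.float64(0.0025744437483487693))
lip L free (array([0.6026, 0.1706, 0.3056]), np.float64(0.0028439898994776194))
[  0.0385 147.8121] [ -0.7367 334.1188]
lip free line at y 0.17 [0.6027 0.17   0.3054]
lip free line at y -0.02 [ 0.5975 -0.02    0.3046]
lip free line at y -0.1 [ 0.5953 -0.1     0.3043]
before: at y 0.17 [0.6016 0.17   0.1636]
before: at y -0.02 [ 0.6014 -0.02    0.1429]
before: at y -0.1 [ 0.6013 -0.1     0.1342]
```

```bash
python3 - <<'E'
from h import *
p=np.array(ctrl.state()["position"]);p[2]=.2965
print(ctrl.servo_line(p,speed=.04,f_stop=25));ctrl.hold(.2);st("up")
p[2]-=.03;ctrl.servo_line(p,speed=.1);st("down")
p=p-.09*F;p[2]=.25;ctrl.servo_line(p,speed=.15);ctrl.let_go();st("back")
a=ctrl.snapshot("side");b=ctrl.snapshot("top");cv2.imwrite("pics/s3.png",a);cv2.imwrite("pics/t3.png",b)
A=cv2.resize(a[120:250,140:270],None,fx=4.6,fy=4.6,interpolation=cv2.INTER_CUBIC)[:,:440]
B=cv2.resize(b[130:180,185:270],None,fx=4.2,fy=4.2,interpolation=cv2.INTER_CUBIC)
D=cv2.resize(b[130:180,260:345],None,fx=4.2,fy=4.2,interpolation=cv2.INTER_CUBIC)
o=np.zeros((600,800,3),np.uint8);o[:A.shape[0],:440]=A[:600];o[:B.shape[0],440:440+B.shape[1]]=B;o[300:300+D.shape[0],440:440+D.shape[1]]=D
cv2.imwrite("pics/crop4.png",o)
E
```

```text
False
up t 9.12 p [ 0.6069 -0.08    0.2978] f [-7.1113 -0.7754 -1.9578] gap 0.0009
down t 9.57 p [ 0.6084 -0.08    0.2694] f [0.3636 0.3237 0.9941] gap 0.0005
back t 11.72 p [ 0.5168 -0.0776  0.25  ] f [ 0.1589 -0.03    0.5693] gap 0.0909
```

View pics/crop4.png

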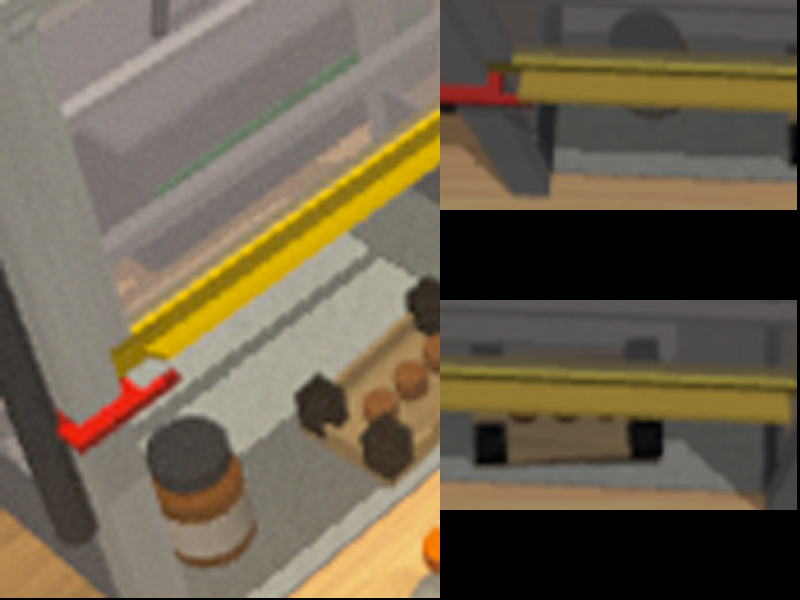

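The lip's left end now sits level with the clip, at (170,357) against (178,375) in the crop. I'll check that numerically and zoom on the lower tray.

```bash
python3 - <<'E'
from h import *
a,b=cv2.imread("pics/s3.png"),cv2.imread("pics/t3.png")
def plane(n,k,u0,u1):
    o,r=ray(n,(u0,np.polyval(k,u0)));_,s=ray(n,(u1,np.polyval(k,u1)));N=np.cross(r,s);N/=np.linalg.norm(N);return N,N@o
m=mask(b,20,34,120,80,(207,340,135,165));xs=np.arange(212,335);kt=np.polyfit(xs,[np.nonzero(m[:,x])[0].max()+.5 for x in xs],1)
m=mask(a,20,34,120,80,(175,240,120,210));xs2=np.arange(182,234);ks=np.polyfit(xs2,[np.nonzero(m[:,x])[0].max()+.5 for x in xs2],1)
n1,d1=plane("top",kt,212,334);n2,d2=plane("side",ks,182,233)
for y in(.17,-.02,-.1):print("lip",y,np.linalg.solve(np.array([n1,n2,[0,1,0]]),[d1,d2,y]))
A=cv2.resize(a[170:235,195:265],None,fx=8,fy=8,interpolation=cv2.INTER_CUBIC)
B=cv2.resize(b[130:175,262:318],None,fx=4,fy=4,interpolation=cv2.INTER_CUBIC)
o=np.zeros((520,790,3),np.uint8);o[:520,:560]=A;o[:180,564:788]=B
cv2.imwrite("pics/crop5.png",cv2.convertScaleAbs(o,alpha=1.9))
E
```

```text
lip 0.17 [0.6024 0.17   0.3249]
lip -0.02 [ 0.5972 -0.02    0.3246]
lip -0.1 [ 0.595  -0.1     0.3245]
```

View pics/crop5.png

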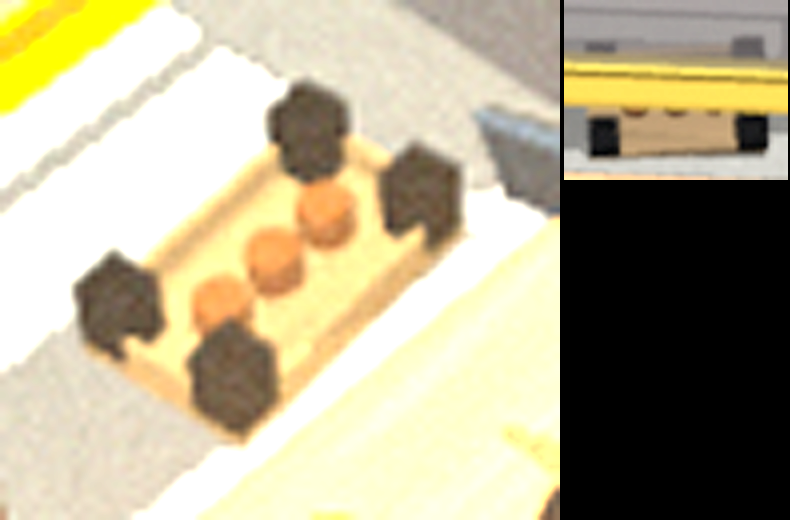

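```bash
python3 - <<'E'
from h import *
S=lambda u,v:(195+u/8-.45,170+v/8-.45)
P=np.array([onz("side",S(*q),.048) for q in((118,288),(234,350),(309,115),(422,180))]);print("BL FL BR FR\n",P)
c=P.mean(0);dy=(P[0]+P[1]-P[2]-P[3])/2;dx=(P[0]+P[2]-P[1]-P[3])/2
print("centre",c,"len",np.linalg.norm(dx),np.linalg.norm(dy),"yaw",np.arctan2(-dy[0],dy[1]),np.arctan2(dx[1],dx[0]))
for q in((119,354),(236,438),(460,243)):print("side bottom corner/",onz("side",S(*q),.004), "z.03",onz("side",S(*q),.03))
for q in((593,156),(768,153)):print("top front bottom",onz("top",(262+(q[0]-564)/4-.4,130+q[1]/4-.4),.008))
for q in((591,118),(767,113)):print("top block top edge? ",onz("top",(262+(q[0]-564)/4-.4,130+q[1]/4-.4),.048))
for q in((591,141),(767,138)):print("top front-top corner guess ",onz("top",(262+(q[0]-564)/4-.4,130+q[1]/4-.4),.048))
# orange pegs & top-view from side blobs
import itertools
# fin tray: pose from rim corners and knobs (both views)
r=np.array([[.466,.4164],[.4953,.274],[.4084,.2571],[.3821,.4008]]);dyv=(r[0]+r[3]-r[1]-r[2])/2;print("tray rim c",r.mean(0),"yaw",np.arctan2(-dyv[0],dyv[1]),np.linalg.norm(dyv))
k=tri((193.5,315.9),(176.3,217.9)),tri((171.7,346.3),(146.95,222.9));print("knobs",k); 
d=k[1][0]-k[0][0];yw=np.arctan2(-d[0],d[1]);print("yaw",yw,"centre",(k[0][0]+k[1][0])/2-.02*np.array([np.cos(yw),np.sin(yw),0]))
# back distance limits for pick/place
for nm,c,yy,z in(("pick",(.438,.337),yw,.048),("place",c,-.03,.095),("place",c,-.03,.084)):
  for th in(25,30,35,40,50):
    f=np.array([np.cos(yy),np.sin(yy),0]);j=[ctrl.inverse_kinematics(np.array([c[0],c[1],z])+dd*f,quat(yy,np.radians(th))) for dd in(-.12,-.06,0)]
    print(nm,th,[None if x is None else np.round(x,2).tolist() for x in j])
E
```

```text
BL FL BR FR
 [[ 0.7174 -0.0045  0.048 ]
 [ 0.6564 -0.0113  0.048 ]
 [ 0.724  -0.1279  0.048 ]
 [ 0.6598 -0.1309  0.048 ]]
centre [ 0.6894 -0.0687  0.048 ] len 0.0628285232182062 0.12157626951423225 yaw 0.041031115154102266 0.0775453826538156
side bottom corner/ [ 0.7215 -0.0012  0.004 ] z.03 [0.7038 0.0115 0.03  ]
side bottom corner/ [ 0.6508 -0.0004  0.004 ] z.03 [0.6348 0.0123 0.03  ]
side bottom corner/ [ 0.6502 -0.1416  0.004 ] z.03 [ 0.6342 -0.1255  0.03  ]
top front bottom [ 0.6461 -0.0011  0.008 ]
top front bottom [ 0.6504 -0.1495  0.008 ]
top block top edge?  [0.668  0.0003 0.048 ]
top block top edge?  [ 0.674  -0.1457  0.048 ]
top front-top corner guess  [0.6484 0.     0.048 ]
top front-top corner guess  [ 0.6525 -0.1457  0.048 ]
tray rim c [0.4379 0.3371] yaw 0.19194510578237006 0.14572625878680887
knobs ((array([0.4704, 0.2978, 0.0408]), np.float64(0.0025786635820306157)), (array([0.453 , 0.3919, 0.0396]), np.float64(0.0018890167992005825)))
yaw 0.18247490447470233 centre [0.442  0.3412 0.0402]
pick 25 [None, None, [1.08, 0.67, 2.54, 4.01, 1.18, -1.51]]
pick 30 [None, [1.2
[... 861 characters left out ...]
 0.15, -0.9], [-0.17, 0.32, 2.18, 2.08, 0.1, -0.62], [-0.15, 0.39, 2.04, 1.47, 0.08, 0.01]]
place 25 [None, [-0.21, 0.56, 2.48, 2.95, 1.03, -1.55], [-0.18, 0.57, 2.34, 2.97, 0.91, -1.53]]
place 30 [[-0.24, 0.47, 2.57, 2.92, 0.94, -1.54], [-0.2, 0.48, 2.43, 2.94, 0.83, -1.52], [-0.18, 0.52, 2.3, 2.95, 0.72, -1.5]]
place 35 [[-0.23, 0.39, 2.51, 2.9, 0.73, -1.5], [-0.2, 0.43, 2.38, 2.91, 0.63, -1.48], [-0.17, 0.47, 2.24, 2.91, 0.54, -1.46]]
place 40 [[-0.22, 0.34, 2.45, 2.85, 0.52, -1.44], [-0.19, 0.39, 2.32, 2.86, 0.45, -1.42], [-0.17, 0.44, 2.18, 2.85, 0.37, -1.38]]
place 50 [[-0.2, 0.28, 2.31, 2.49, 0.18, -1.05], [-0.17, 0.34, 2.19, 2.31, 0.12, -0.85], [-0.15, 0.41, 2.06, 1.81, 0.08, -0.34]]
```

The sash edge is within about 2 mm of the clip's middle. The lower tray centre is about (0.691,-0.071) with yaw 0.035, and the fin tray is at (0.440,0.339) with yaw 0.187. Next I grip the fin with the tool pitched 30°.

```bash
cat >> h.py <<'E'
TH=np.radians(30)
def hd(y): return np.array([np.cos(y),np.sin(y),0])
def tcp(c,yaw,z,off=.0): # tray centre xy, centre height z -> TCP (TCP at tray x=off, 12.6 mm above centre)
    return np.array([c[0],c[1],z+.0126])+off*hd(yaw)
E
python3 - <<'E'
from h import *
s=ctrl.state();p=np.array(s["position"]);p[2]=.33;ctrl.servo_line(p,speed=.25)
y=.187;q=quat(y,TH);c=(.440,.339)
print([ctrl.inverse_kinematics(tcp(c,y,z),q) is not None for z in(.036,.1,.14,.235)])
ctrl.move_to(tcp(c,y,.14),q);st("above")
cv2.imwrite("pics/t4.png",ctrl.snapshot("top"));cv2.imwrite("pics/s4.png",ctrl.snapshot("side"))
print(ctrl.servo_line(tcp(c,y,.036),speed=.1,f_stop=6));st("at fin")
ctrl.close_gripper(45);s=st("closed");print(s["finger_force"])
p=np.array(s["position"]);p[2]+=.03;ctrl.servo_line(p,speed=.06);ctrl.hold(.2);st("lifted")
a=ctrl.snapshot("side");b=ctrl.snapshot("top");cv2.imwrite("pics/s5.png",a);cv2.imwrite("pics/t5.png",b)
A=cv2.resize(a[260:380,140:240],None,fx=5,fy=5,interpolation=cv2.INTER_CUBIC);B=cv2.resize(b[190:260,125:195],None,fx=4,fy=4,interpolation=cv2.INTER_CUBIC)
o=np.zeros((600,790,3),np.uint8);o[:600,:500]=A;o[:280,505:785]=B;cv2.imwrite("pics/crop6.png",o)
E
```

```text
[True, True, True, False]
above t 14.32 p [0.4403 0.3386 0.1526] f [ 0.7491  0.208  -0.5694] gap 0.0913
False
at fin t 15.61 p [0.4402 0.3392 0.0492] f [-0.3674  1.0923  0.5062] gap 0.0913
closed t 16.77 p [0.44   0.3394 0.0486] f [-0.5717  1.662  -0.6562] gap 0.0141
44.999953508377075
lifted t 17.62 p [0.4399 0.3392 0.078 ] f [-0.9563 -0.0983 -3.1916] gap 0.0141
```

View pics/crop6.png

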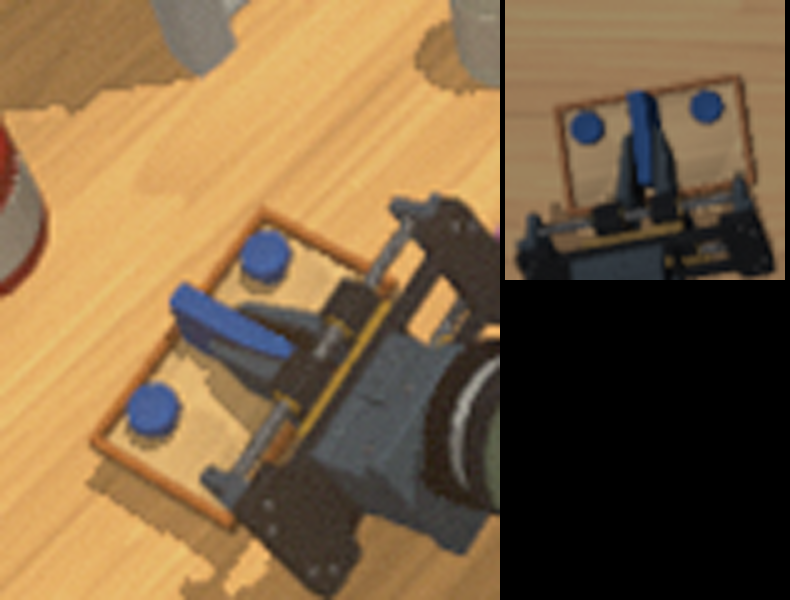

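Gripped cleanly and level. I'll measure the held tray's offset from the TCP in each camera and check reach for the carry waypoints.

```bash
python3 - <<'E'
from h import *
S=lambda u,v:(140+u/5-.4,260+v/5-.4);T=lambda u,v:(125+(u-505)/4-.4,190+v/4-.4);z=.0595
s={k:onz("side",S(*q),z) for k,q in dict(BR=(263,208),BL=(92,440),FL=(235,528)).items()}
t={k:onz("top",T(*q),z) for k,q in dict(BL=(554,105),BR=(742,76),FR=(758,183)).items()}
cs=(s["BR"]+s["FL"])/2;ct=(t["BL"]+t["FR"])/2;P=np.array(ctrl.state()["position"]);f=hd(.187);l=np.array([-f[1],f[0],0])
for n,c,d in(("side",cs,s),("top",ct,t)):
    e=c-P;v=d["BL"]-d["BR"];print(n,c,"tray centre in tool fwd/left",e@f,e@l,"yaw",np.arctan2(-v[0],v[1]),np.linalg.norm(v))
def chk(c,y,z,th=30):
    j=ctrl.inverse_kinematics(tcp(c,y,z),quat(y,np.radians(th)));return None if j is None else np.round(j,2).tolist()
for th in(30,35,40):
  for c,y,zz in(((.44,.339),.187,.14),((.44,.339),.187,.2),((.44,.339),.187,.235),((.5,.3),.187,.235),((.52,.2),.187,.235),((.54,.1),.1,.235),((.53,-.071),.035,.235),((.55,-.071),.035,.2),((.60,-.071),.035,.14)): print(th,c,y,zz,chk(c,y,zz,th))
E
```

```text
side [0.4388 0.339  0.0595] tray centre in tool fwd/left -0.0011208016422356772 -0.00010651933227506228 yaw 0.19152827186998414 0.14704455718393383
top [0.4412 0.3366 0.0595] tray centre in tool fwd/left 0.0007778945084378323 -0.002900352533158205 yaw 0.16594347194582423 0.15132737535745627
30 (0.44, 0.339) 0.187 0.14 [1.04, 0.29, 2.41, 4.28, 0.8, -2.04]
30 (0.44, 0.339) 0.187 0.2 None
30 (0.44, 0.339) 0.187 0.235 None
30 (0.5, 0.3) 0.187 0.235 [0.82, 0.09, 2.28, 4.43, 0.56, -2.47]
30 (0.52, 0.2) 0.187 0.235 [0.52, 0.01, 2.36, 4.0, 0.38, -2.23]
30 (0.54, 0.1) 0.1 0.235 [0.23, -0.02, 2.39, 3.54, 0.29, -1.89]
30 (0.53, -0.071) 0.035 0.235 [-0.37, -0.03, 2.4, 2.14, 0.42, -0.83]
30 (0.55, -0.071) 0.035 0.2 [-0.35, 0.07, 2.43, 2.4, 0.49, -1.09]
30 (0.6, -0.071) 0.035 0.14 [-0.29, 0.28, 2.42, 2.66, 0.64, -1.34]
35 (0.44, 0.339) 0.187 0.14 [1.0, 0.24, 2.36, 4.41, 0.67, -2.22]
35 (0.44, 0.339) 0.187 0.2 None
35 (0.44, 0.339) 0.187 0.235 None
35 (0.5, 0.3) 0.187 0.235 None
35 (0.52, 0.2) 0.187 0.235 None
35 (0.54, 0.1) 0.1 0.235 [0.22, -0.04, 2.32, 3.95, 0.14, -2.3]
35 (0.53, -0.071) 0.035 0.235 [-0.35, -0.05, 2.34, 1.77, 0.32, -0.43]
35 (0.55, -0.071) 0.035 0.2 [-0.33, 0.04, 2.36, 2.14, 0.35, -0.81]
35 (0.6, -0.071) 0.035 0.14 [-0.28, 0.24, 2.36, 2.55, 0.46, -1.21]
40 (0.44, 0.339) 0.187 0.14 None
40 (0.44, 0.339) 0.187 0.2 None
40 (0.44, 0.339) 0.187 0.235 None
40 (0.5, 0.3) 0.187 0.235 None
40 (0.52, 0.2) 0.187 0.235 None
40 (0.54, 0.1) 0.1 0.235 None
40 (0.53, -0.071) 0.035 0.235 [-0.33, -0.06, 2.27, 1.24, 0.29, 0.1]
40 (0.55, -0.071) 0.035 0.2 [-0.3, 0.03, 2.3, 1.67, 0.26, -0.32]
40 (0.6, -0.071) 0.035 0.14 [-0.26, 0.21, 2.29, 2.32, 0.31, -0.97]
```

```bash
python3 - <<'E'
from h import *
W=[((.44,.339),.3,.12),((.43,.33),.55,.235),((.49,.14),.25,.235),((.53,-.0695),.04,.235),((.61,-.0695),.04,.15),((.6905,-.0695),.04,.100)]
for c,y,z in W: 
    j=ctrl.inverse_kinematics(tcp(c,y,z),quat(y,TH));print(None if j is None else np.round(j,2))
for i,(c,y,z) in enumerate(W):
    try: ctrl.servo_line(tcp(c,y,z),frame=quat(y,TH),speed=.12)
    except ctrl.PlanningError as e: print(i,e);break
    st(i)
ctrl.hold(.3)
a=ctrl.snapshot("side");b=ctrl.snapshot("top");cv2.imwrite("pics/s6.png",a);cv2.imwrite("pics/t6.png",b)
A=cv2.resize(a[140:260,165:285],None,fx=5,fy=5,interpolation=cv2.INTER_CUBIC);cv2.imwrite("pics/crop7.png",cv2.convertScaleAbs(A,alpha=1.5))
E
```

```text
[ 0.96  0.32  2.48  3.98  0.8  -1.86]
[ 0.73 -0.03  2.4   3.67  0.31 -1.99]
[ 0.26 -0.1   2.46  3.19  0.27 -1.61]
[-0.37 -0.03  2.4   2.14  0.42 -0.82]
[-0.28  0.27  2.39  2.63  0.6  -1.3 ]
[-0.23  0.46  2.26  2.75  0.65 -1.39]
0 t 18.32 p [0.4399 0.3387 0.1323] f [ 0.1505  0.5223 -2.9835] gap 0.0138
1 t 19.43 p [0.4295 0.3299 0.2463] f [ 0.2758 -0.4394 -3.4515] gap 0.0138
2 t 21.24 p [0.4899 0.1402 0.2476] f [ 0.4892 -0.8568 -2.8283] gap 0.0142
3 t 23.17 p [ 0.5299 -0.069   0.2476] f [-0.3372  0.9719 -2.6282] gap 0.0134
4 t 24.29 p [ 0.6098 -0.0695  0.1632] f [-0.3262  0.0709 -2.8225] gap 0.0133
5 t 25.23 p [ 0.69   -0.0695  0.1127] f [ 0.2974 -0.5209 -3.5496] gap 0.0138
```

View pics/crop7.png

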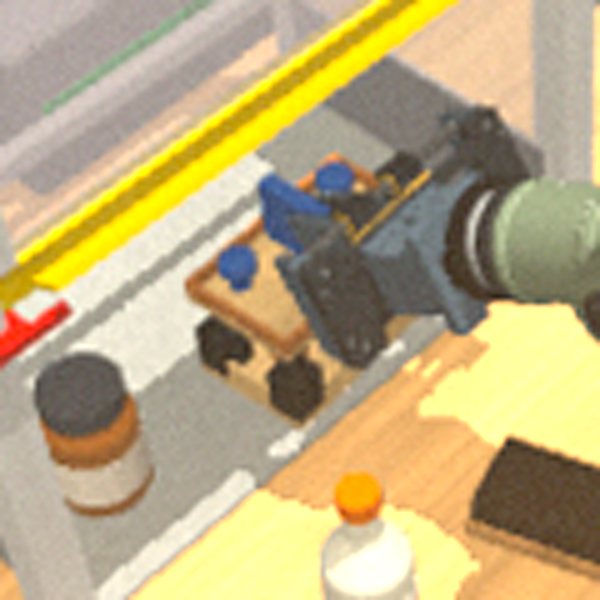

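The tray hovers square over the lower tray: rim corners at (187,288) and (287,355), lower tray's front-left foot at (300,422) in the crop. I'll check the offset in this one view and then lower under force watch.

```bash
python3 - <<'E'
from h import *
S=lambda u,v:(165+u/5-.4,140+v/5-.4)
print("rim FL",onz("side",S(287,356),.0945),"BL",onz("side",S(186,288),.0945),"low FL foot",onz("side",S(299,423),.004),onz("side",(195+240/8-.45,170+440/8-.45),.004))
print("expected rim FL",np.array([.6905,-.0695])+(-.045*hd(.04)+.075*np.array([-np.sin(.04),np.cos(.04),0]))[:2])
P=tcp((.6905,-.0695),.04,.0)
for z in(.087,.070):
    t=P.copy();t[2]+=z;r=ctrl.servo_line(t,speed=.03,f_stop=7);s=st(f"to {z} {r}")
    if r:break
E
```

```text
rim FL [0.6378 0.0091 0.0945] BL [0.7291 0.0098 0.0945] low FL foot [ 0.6501 -0.0015  0.004 ] [ 0.6487 -0.0007  0.004 ]
expected rim FL [0.6425 0.0036]
to 0.087 False t 26.22 p [ 0.6905 -0.0695  0.0993] f [ 0.23   -0.2358 -3.1348] gap 0.0139
to 0.07 True t 26.73 p [ 0.6905 -0.0695  0.0846] f [-0.757   0.5203  3.4352] gap 0.0136
```

Contact came at centre height 0.072, which is exactly home, so the pins are in. I'll release and retreat the way I came.

```bash
python3 - <<'E'
from h import *
ctrl.hold(.2);ctrl.let_go();ctrl.hold(.3);st("open")
q=quat(.04,TH)
for c,z in(((.655,-.0695),.095),((.61,-.0695),.15),((.53,-.0695),.235)): ctrl.servo_line(tcp(c,.04,z),speed=.12);st()
p=np.array(ctrl.state()["position"]);p[2]=.34
try: ctrl.servo_line(p,speed=.2)
except ctrl.PlanningError as e: print(e)
ctrl.goto_joints([-1.143,.32,1.565,0,1.257,-.02]);st("home")
a=ctrl.snapshot("side");b=ctrl.snapshot("top");cv2.imwrite("pics/s7.png",a);cv2.imwrite("pics/t7.png",b)
A=cv2.resize(a[140:260,140:290],None,fx=4,fy=4,interpolation=cv2.INTER_CUBIC);B=cv2.resize(b[80:280],(200,71*1)) if 0 else cv2.resize(b[80:310,120:420],None,fx=.66,fy=.66)
o=np.zeros((480,800,3),np.uint8);o[:,:600]=A;o[:B.shape[0],600:600+B.shape[1]]=B;cv2.imwrite("pics/crop8.png",o)
def plane(n,k,u0,u1):
    o,r=ray(n,(u0,np.polyval(k,u0)));_,s=ray(n,(u1,np.polyval(k,u1)));N=np.cross(r,s);N/=np.linalg.norm(N);return N,N@o
m=mask(b,20,34,120,80,(207,340,135,165));xs=np.arange(212,335);kt=np.polyfit(xs,[np.nonzero(m[:,x])[0].max()+.5 for x in xs],1)
m=mask(a,20,34,120,80,(175,240,120,210));xs2=np.arange(182,234);ks=np.polyfit(xs2,[np.nonzero(m[:,x])[0].max()+.5 for x in xs2],1)
n1,d1=plane("top",kt,212,334);n2,d2=plane("side",ks,182,233)
print("lip",np.linalg.solve(np.array([n1,n2,[0,1,0]]),[d1,d2,-.02]))
E
```

```text
open t 28.45 p [ 0.689  -0.0694  0.0826] f [ 0.1168 -0.9632 -0.0295] gap 0.0911
 t 28.95 p [ 0.6552 -0.0697  0.1081] f [ 0.2745 -0.7975 -0.1541] gap 0.091
 t 29.69 p [ 0.6103 -0.0696  0.1624] f [-0.8331 -0.7747 -0.8855] gap 0.0915
 t 30.82 p [ 0.53   -0.0695  0.2473] f [ 0.5764 -0.0832 -0.039 ] gap 0.0913
home t 33.6 p [ 0.2496 -0.5176  0.2136] f [0.2587 0.0305 0.3324] gap 0.0912
lip [ 0.5971 -0.02    0.3245]
```

View pics/crop8.png

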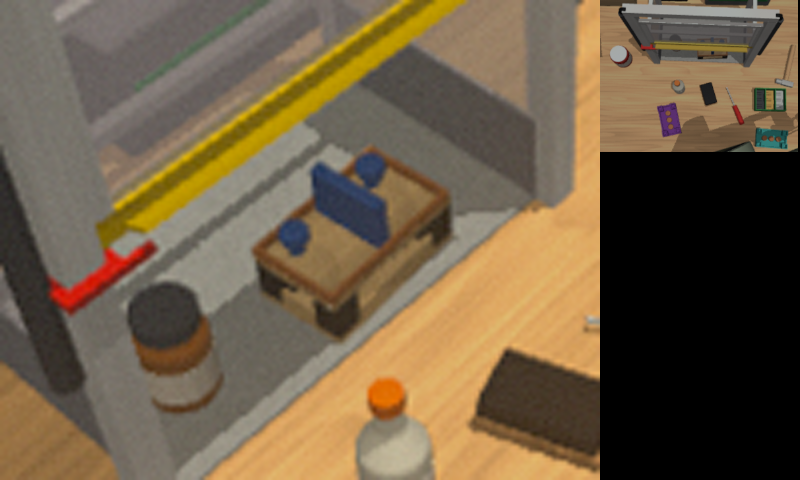

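The tray is seated flush on all four blocks, the sash has held its height (lip z 0.3245), and everything else stands as it was.

```bash
python3 -c "
from bench import ctrl
print(ctrl.finish_job())"
```

```text
the job is handed in; nothing more can be done
None
```

The job is handed in at about 34 s: the sash's lower edge is within about 2 mm of the red clip's middle by camera estimate, the blue-fin tray sits at its home height on the lower tray with all four pins in by that height and the final picture, and nothing else looks disturbed.

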